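# Lock a filter housing in the service slide and unscrew its cap

### The arm

A 7-joint arm with a two-finger parallel gripper is mounted at the origin on the work surface. World frame = base frame: x ahead of the robot, y to its left, z up, the work surface at z = 0. Lengths are in mm, angles in degrees, forces in N, time in s.
With the tool pointing down it reaches from about 425 to 975 mm from the base axis. Payload 16.7 kg.
Tool frame: the origin (TCP) lies midway between the tips of the shut fingers; the grasp point (between the pads) lies 19 mm behind it; z points along the fingers, y is the line along which they close (so a half turn about z gives the same grasp; the last joint's range is limited). The gripper opens to 85 mm and grips with 20 to 120 N. Pads are 22 mm wide; open, the fingers measure 114 mm over their backs; the gripper's body (76 mm by 85 mm) begins 54 mm behind the grasp point. The pads swing forward as they close: fully open they stand 13 mm farther back than shut.
Start: joints at [-82.706, 24.414, 4.234, 92.017, -1.954, 63.644, -3.845], TCP at [184.469, 649.267, 231.302] pointing down, gripper open.
Joint ranges: [-163.25, 163.25], [-28.42, 122.38], [-70.27, 78.77], [12.13, 141.07], [-58.53, 238.53], [9.26, 117.41], [-156.51, 156.51]. Speed limits (degrees/s): [108.29, 108.29, 136.94, 136.94, 172.46, 172.46, 172.46].

### API

Orientations are given as [roll, pitch, yaw] about the fixed x, y, z axes, in that order (R = Rz(yaw) Ry(pitch) Rx(roll)).
In Python, from cell import manip, vision, order gives the robot as it stands. The module is installed in compiled form; this text tells all that it offers.
- The arm moves only by the shell command python3 -m inch 'ROWS' [FORCE]. ROWS is JSON, a list of rows, each a list of 3 entries, a list of its own where there are three numbers: the shift along the tool's x, y, z in m, then the turn about the tool's z in degrees, then the closure, from 0 (fully open) to 1 (shut). A call has 1 to 5 rows; each row shifts and turns the commanded pose from where the row before left it, along the tool's axes as they then stand; what a row does not reach is not made up. A row lasts 1/10 s, in which the tool goes at most 50 mm and 8.59 degrees, less where a joint would pass 70% of its speed; a pose out of reach is approached as far as the arm can. A call is refused whole if a number of a shift passes 0.05 or a number of a turn 8.59, either way. A call with a gripper value outside its range is refused whole. The fingers move at their own pace and stop on an object; FORCE is the grip in N (left out, the last holds). Time passes only in rows, so rows that do not move let the fingers close. It gives the time, the measured TCP pose, the force and the opening at its end, in the units of the state.
- manip.get_state(): the state, without advancing time (a new reading comes with each control period).
- vision.capture(name): name is "scene" or "top"; returns the picture (384x512x3 uint8, red, green, blue); there is no depth.
- vision.get_calibration(name): a dict with "intrinsics" (3x3 intrinsics, pixels), "k1" (the pictures are not rectified: a ray, as slopes to the right and down, at radius r is drawn at 1 + k1 r^2 times it, then the intrinsics apply), "cam_to_world" (4x4, takes a point from camera to world coordinates). Camera axes: x right, y up, looking along -z (the intrinsics and any distortion apply to the point x, -y, -z); pixel columns grow to the right and rows downward; lengths in mm; the calibration is good to about 2 mm. A picture is of the moment at which its call begins. get_calibration takes no time and is no camera call.
- order.hand_in(): hands the job in, once; it reports no verdict.
The state is a dict: "clock": time; "q": joint angles; "dq": joint speeds; "joint_torque": joint torques, N m; "position": TCP position; "orientation": TCP orientation; "contact_force": force on the tool from outside, world axes, zero at the start; "torque": the same for the moment, N m; "grip_width": finger opening in mm.
Only numpy, scipy, OpenCV 4.12 (cv2) and the standard library are available. Lean on these libraries where they do the work, as an engineer would, in place of code of your own. Each camera call takes 0.05 s, during which the arm holds its last target. There are 200 camera calls.

### The job

On the storeroom bench, push the filter housing fully home along its slide until it meets the blue end stop, then swing the yellow lever by its red knob fully across behind the housing's foot to lock it in. With the housing braced like that, turn the tight red cap anticlockwise and stop as soon as it comes free, about a quarter turn and never beyond a third of a turn, then lift it straight up and finish still holding it in the gripper, level, about 2 cm clear above the housing's mouth. Leave the housing locked in the slide and the other things on the bench where they stand.

Things in the scene. Friction and masses are not known exactly. Their poses are not given: they have to be found in the camera images.
- slide: Fixed service slide: dark base plate 215 x 125 mm, 8 mm thick; two aluminium rails (tops 20 mm above the bench) along its x form a channel 79 mm wide, open at -x (rails begin at x = -135 mm), with a blue end stop 34 mm high at +x (its face at x = 58 mm). Origin: on the bench surface, on the channel's centre line; x runs towards the end stop, z up.
- home (a point): Where the housing's origin lies when it is home, its foot against the end stop: x = 20 mm, y = 0, z = 8 mm in the slide's frame.
- lever (a joint): Yellow locking lever, a level bar 12 mm wide, 23 to 32 mm above the bench. 0 = closed: points along the slide's -y, across the channel, 3 mm behind the foot of the home housing. 1.57 = points along the slide's -x, over the +y rail; 2.5 at most. Starts open, 1.65 to 2.3. Stays where left; about 1 N at the knob moves it. Cannot close while the foot is in its way.
- lever_hinge (a point): The lever's upright hinge axis, 32 mm above the bench, at x = -27 mm, y = +52 mm in the slide's frame.
- lever_knob (a point): Top centre of the lever's upright round red knob: 16 mm in diameter, from 32 to 62 mm above the bench, 110 mm from the hinge axis.
- housing: Filter housing, about 0.7 kg, standing loose in the channel: square aluminium foot 76 x 76 mm, 24 mm tall; above it a round steel bowl 54 mm across, up to 50 mm. Origin: centre of the foot's underside; z up, x along the slide's x. Starts with its origin at x = -65 to -30 mm in the slide's frame. Only the rails keep it from turning with the cap; only its weight holds it down.
- neck (a point): Centre of the housing's mouth, 71 mm above its underside: top of a neck 36 mm across with two lips outside that catch the cap's lugs. In the mouth sits a sprung rubber seal plate 28 mm across: its top is 76 mm above the housing's underside under the closed cap, 81 mm once the cap is off.
- cap: Round red cap, 60 mm across, 34 mm tall, about 0.09 kg; grip its round side from above, 30 N or more. Origin: centre of its lower rim, 54 mm above the housing's underside when closed; z up, x through its lugs and white stripe. Closed, its x is -0.05 to 0.2 rad from the housing's x (anticlockwise positive). The seal plate's spring (about 21 N) makes it tight: 0.2 to 0.4 N m.
- cap_mark (a point): Outer end of the white stripe on the cap's top, 28 mm from its axis along its x, 34 mm above its rim. Turned anticlockwise from above, the cap is free once the stripe stands 1.15 rad (66 degrees) from the housing's x, and the spring then pushes it up if nothing holds it; 1.25 to 1.6 rad is a good place to stop, 2.09 is too far. Clockwise it meets a stop.
- carton_a: Bystander, to be left alone: brown cardboard carton 90 x 70 x 60 mm. Origin: centre of its underside.
- carton_b: Bystander, to be left alone: white carton 70 x 70 x 80 mm. Origin: centre of its underside.
- spare_filter: Bystander, to be left alone: white round spin-on filter, 72 mm across, 95 mm tall. Origin: centre of its underside.
- spanner: Bystander, to be left alone: steel spanner 170 mm long lying flat. Origin: centre of its underside.
- seal_ring: Bystander, to be left alone: flat black rubber ring 68 mm across, 8 mm thick. Origin: centre of its underside.
- sample_can: Bystander, to be left alone: blue can 60 mm across, 100 mm tall. Origin: centre of its underside.
- pipe_stub: Bystander, to be left alone: brass pipe stub 44 mm across, 50 mm tall. Origin: centre of its underside.
Not all that is in view belongs to the job. What is shaped like the housing but green is not meant. Of the things that look like the cap, the smaller one is meant.

How it is judged (in metres and radians):
On the way, in this order (a step that is already met when the one before it is completed fails the run):
1. the housing is pushed home against the end stop (within 5 mm) (x of housing in the frame of slide above 0.015 m and angle between housing's own z axis and vertical below 0.08 rad and z of housing in the frame of slide below 0.013 m), for 0.2 s.
2. the lever is closed behind the housing (within 0.12 rad), the housing home, the cap still fastened (all of step 1 and value of joint lever below 0.12 rad and x of cap_mark in the frame of housing above 0.015 m), for 0.2 s.
3. the cap is turned free (more than about 66 degrees) with the housing home and locked (all of step 1 and value of joint lever below 0.12 rad and x of cap_mark in the frame of housing below 0.0115 m), for 0.1 s.
At the end, for the whole second after the job is handed in: Housing home within 5 mm, upright, on the slide; lever within 0.12 rad of closed; the gripper still holds the cap, at rest, level within 0.15 rad, centred within 15 mm, its rim 80 to 125 mm above the housing's underside (9 to 54 mm above the neck), not touching the housing (all of step 1 and value of joint lever below 0.12 rad and z of cap in the frame of housing between 0.08 and 0.125 m and horizontal distance between cap and housing below 0.015 m and angle between cap's own z axis and vertical below 0.15 rad and contact force between cap and the fingers above 1 N and contact force between cap and housing below 0.05 N and linear speed of each of cap, housing below 0.03 m/s); the arm keeps its last pose, push and grip.
It fails at once if the cap is turned beyond a third of a turn (x of cap_mark in the frame of housing below -0.0145 m).
It fails at once if another thing on the bench is pushed away more than 30 mm (distance of any of carton_a, carton_b, spare_filter, spanner, seal_ring, sample_can, pipe_stub from where it was at the start of the episode above 0.03 m).
It also fails if it takes over 70 s, if anything falls off the work surface, if the arm or the gripper's body presses on something with over 40 N, if the wrist force passes 120 N, or if a joint passes its speed limit or range.

## Working session

There is one attempt and no reset: what is moved stays moved. The work goes in short steps, Python scripts to look and compute and a shell command to move; the robot and the scene stay as the last step left them, time stands still between calls to the robot, and variables do not carry over. Pictures are saved under pics/ and viewed, on a budget of 10 in all, crops included, one or two more only if the job needs it, and the job is handed in when it is done.

```bash
mkdir -p pics; python3 - <<'E'
from cell import manip, vision
import cv2, numpy as np
for n in("scene","top"):
    im=vision.capture(n); cv2.imwrite(f"pics/{n}0.png",im[:,:,::-1]); 
    c=vision.get_calibration(n); print(n,c)
a=cv2.imread("pics/scene0.png");b=cv2.imread("pics/top0.png")
print(manip.get_state())
E
```

```text
scene {'intrinsics': array([[413.84223601,   0.        , 255.19873296],
       [  0.        , 413.84223601, 191.82490936],
       [  0.        ,   0.        ,   1.        ]]), 'k1': -0.03414490774117956, 'cam_to_world': array([[-7.84463784e-01, -3.83109687e-01,  4.87692053e-01,
         1.19402506e+03],
       [ 6.20153473e-01, -4.91077441e-01,  6.11761896e-01,
         7.61204742e+02],
       [ 5.12265733e-03,  7.82348972e-01,  6.22819271e-01,
         8.58408998e+02],
       [ 0.00000000e+00,  0.00000000e+00,  0.00000000e+00,
         1.00000000e+00]])}
top {'intrinsics': array([[346.39900523,   0.        , 254.90570293],
       [  0.        , 346.39900523, 188.43160229],
       [  0.        ,   0.        ,   1.        ]]), 'k1': -0.05505277950547254, 'cam_to_world': array([[-2.80047686e-02,  9.98869929e-01, -3.84005015e-02,
         5.06052361e+02],
       [-9.99323825e-01, -2.88917538e-02, -2.27411491e-02,
        -2.64987557e+00],
       [-2.38249078e-02,  3.77376754e-02,  9.99003624e-01,
         1.09793052e+03],
       [ 0.00000000e+00,  0.00000000e+00,  0.00000000e+00,
         1.00000000e+00]])}
{'clock': 0.1, 'q': array([-82.7056449 ,  24.44402405,   4.23421249,  92.04931079,
        -1.95406792,  63.64349066,  -3.8446617 ]), 'dq': array([ 0.03181666, -0.07088946, -0.04692478, -0.0680526 ,  0.07753244,
       -0.04623397, -0.00737056]), 'joint_torque': array([ 8.66193819e-03, -9.51523089e+01,  3.77229989e+00, -4.64408612e+01,
        1.97944319e-02,  6.50584552e-03, -5.54780217e-05]), 'position': array([184.42155586, 648.93002115, 230.70017738]), 'orientation': array([-1.79935618e+02,  5.24675503e-03,  1.64135339e+02]), 'contact_force': array([ 0.25913021,  0.51195946, -0.35120835]), 'torque': array([-0.03142215, -0.02630499,  0.01673833]), 'grip_width': 85.46824135450476}
```

View pics/top0.png

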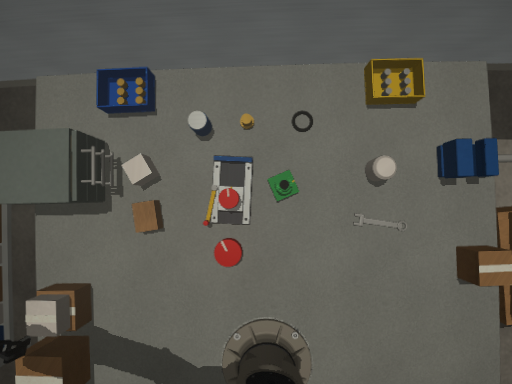

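View pics/scene0.png

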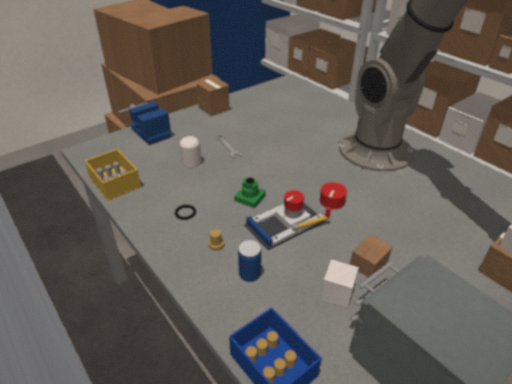

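Candidates:
- Cap: red disc on the slide, top (229,198), scene (293,200). The larger red disc on the bench, top (228,252), scene (333,192), is the decoy.
- Housing: the one in the slide under the small cap. The green one at top (285,185) is the decoy.
- Lever knob: red dot at top (206,223).

I choose the cap, housing and knob on the slide, and check them in a crop.

```bash
cat > h.py <<'E'
import numpy as np, cv2
from cell import vision
def ray(n,uv):
    c=vision.get_calibration(n);K=c["intrinsics"];k=c["k1"];T=c["cam_to_world"]
    d=np.array([(uv[0]-K[0,2])/K[0,0],(uv[1]-K[1,2])/K[1,1]]);s=d.copy()
    for _ in range(20): s=d/(1+k*(s@s))
    return T[:3,3],T[:3,:3]@np.array([s[0],-s[1],-1])
def onz(n,uv,z):
    o,d=ray(n,uv); return o+d*(z-o[2])/d[2]
def pix(n,P):
    c=vision.get_calibration(n);K=c["intrinsics"];T=c["cam_to_world"]
    p=T[:3,:3].T@(np.array(P,float)-T[:3,3]); s=np.array([p[0],-p[1]])/-p[2]
    s=s*(1+c["k1"]*(s@s)); return s*[K[0,0],K[1,1]]+K[:2,2]
def tri(u1,u2):
    o,d=ray("top",u1);p,e=ray("scene",u2)
    A=np.stack([d,-e],1);t=np.linalg.lstsq(A,p-o,rcond=None)[0]
    a=o+d*t[0];b=p+e*t[1];return (a+b)/2,np.linalg.norm(a-b)
def blobs(im,lo,hi,amin=8):
    h=cv2.cvtColor(im,cv2.COLOR_BGR2HSV);m=cv2.inRange(h,np.array(lo),np.array(hi))
    if lo[0]==0: m|=cv2.inRange(h,np.array([172,lo[1],lo[2]]),np.array([180,255,255]))
    n,l,s,c=cv2.connectedComponentsWithStats(m)
    return [(s[i].tolist(),c[i].round(2).tolist()) for i in range(1,n) if s[i,4]>=amin],l
E
python3 - <<'E'
from h import *
a=cv2.imread("pics/top0.png");b=cv2.imread("pics/scene0.png")
for n,im in(("top",a),("scene",b)):
    print(n)
    for nm,lo,hi in(("red",(0,150,90),(6,255,255)),("yellow",(18,130,90),(32,255,255)),("blue",(100,120,30),(125,255,255))):
        print(nm,blobs(im,lo,hi)[0])
c=cv2.resize(a[145:275,190:310],None,fx=5,fy=5,interpolation=cv2.INTER_CUBIC)[:600]
c2=cv2.resize(b[170:255,235:360],None,fx=5,fy=5,interpolation=cv2.INTER_CUBIC)
cv2.imwrite("pics/c1.png",c);cv2.imwrite("pics/c2.png",c2)
E
```

```text
top
red [([219, 189, 20, 20, 289], [228.56, 198.51]), ([203, 221, 5, 5, 18], [205.33, 222.67]), ([214, 239, 28, 28, 560], [227.97, 252.97])]
yellow [([371, 58, 54, 40, 854], [394.28, 81.53]), ([117, 79, 7, 7, 36], [120.33, 81.75]), ([136, 78, 7, 7, 39], [138.87, 80.87]), ([136, 87, 7, 7, 38], [139.05, 89.92]), ([118, 88, 6, 7, 35], [120.49, 91.11]), ([117, 97, 7, 7, 37], [120.38, 100.16]), ([136, 96, 7, 7, 39], [139.03, 99.41]), ([241, 114, 13, 14, 107], [246.0, 119.41]), ([206, 191, 10, 31, 122], [210.4, 205.39])]
blue [([97, 67, 57, 46, 1766], [121.69, 88.02]), ([438, 138, 61, 40, 2134], [468.01, 158.08]), ([214, 156, 38, 6, 154], [232.38, 158.49]), ([0, 326, 3, 14, 42], [1.0, 332.5])]
scene
red [([321, 183, 26, 34, 545], [332.57, 195.85]), ([285, 191, 19, 20, 296], [293.98, 200.44])]
yellow [([86, 150, 55, 50, 1402], [113.44, 174.59]), ([299, 216, 28, 12, 109], [312.04, 221.72]), ([210, 230, 13, 20, 194], [215.46, 240.04]), ([247, 333, 29, 27, 277], [262.28, 345.68]), ([265, 352, 30, 29, 311], [280.14, 365.67])]
blue [([153, 0, 136, 92, 5047], [236.07, 37.76]), ([130, 102, 40, 42, 1155], [150.34, 122.31]), ([247, 217, 24, 29, 227], [259.38, 231.18]), ([239, 255, 21, 26, 442], [249.45, 267.52]), ([230, 308, 91, 76, 3502], [274.26, 350.58])]
```

View pics/c1.png

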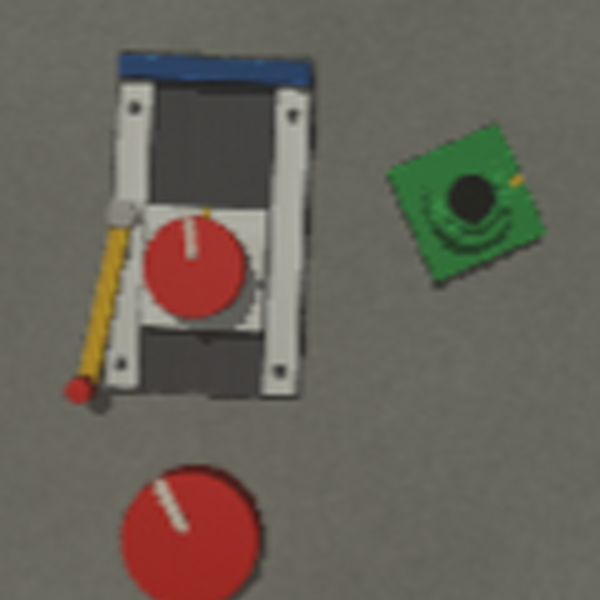

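View pics/c2.png

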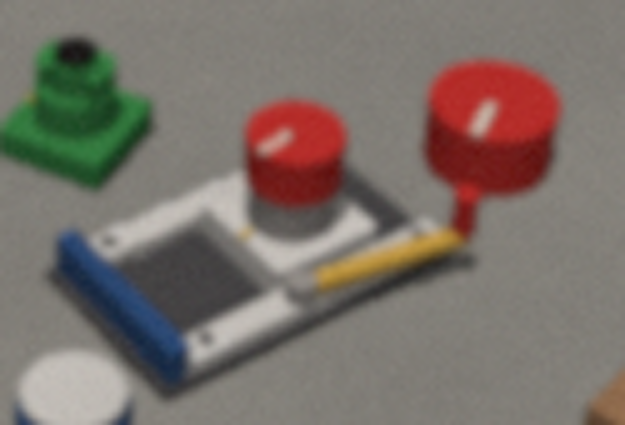

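Small cap and striped top confirmed on the housing; the lever runs from hinge crop (123,212) to knob (79,390), clear of the larger cap in the crop's lower part.

```bash
python3 - <<'E'
from h import *
P=lambda u,v,z:onz("top",(190+u/5-.4,145+v/5-.4),z)[:2]
# crop pixel centres -> orig = off + (u+.5)/5-.5
sc={k:P(*v,20) for k,v in dict(lt=(134,107),lb=(120,364),rt=(293,116),rb=(279,371),Lend=(122,390),Rend=(280,397)).items()}
for k,v in sc.items(): print(k,v.round(1))
d=(sc['lt']-sc['lb']+sc['rt']-sc['rb']);yaw=np.degrees(np.arctan2(d[1],d[0]));print("slide yaw",yaw)
bl,_=blobs(cv2.imread("pics/top0.png"),(100,120,30),(125,255,255))
for a in((119,53),(314,64),(313,88),(120,77)):print("stop",P(*a,34).round(1))
print("hinge",P(123,212,32),"knob",onz("top",(205.33,222.67),62))
a=cv2.imread("pics/top0.png")
cp=onz("top",(228.56,198.51),91);print("cap top",cp,"big",onz("top",(227.97,252.97),45))
print("stripe",P(189,220,96),P(193,257,96))
for f in((142,206),(267,211),(263,330),(139,322)):print("foot",P(*f,32))
# cap 2-view: centre of top in scene crop (296,137)
print(tri((228.56,198.51),(235+296/5-.4,170+137/5-.4)))
E
```

```text
lt [621.3 140.6]
lb [460.9 153.2]
rt [612.6  41. ]
rb [453.9  54.1]
Lend [444.7 152.3]
Rend [437.8  53.9]
slide yaw -4.597059090651512
stop [653.7 147.3]
stop [643.   26.6]
stop [628.1  27.6]
stop [638.7 147. ]
hinge [555.09273114 147.32567019] knob [447.50417124 172.39723959  62.        ]
cap top [517.61024986  97.82673561  91.        ] big [353.03031758 108.51389241  45.        ]
stripe [546.38485123  99.9756451 ] [524.85477146  98.18958047]
foot [558.46120857 135.44440682]
foot [553.1198696   58.18037092]
foot [479.93472958  62.60945071]
foot [486.91962106 139.04066288]
(array([518.35802778,  97.10026189,  91.27311566]), np.float64(2.048489796823431))
```

The slide's yaw is −4.6° with its origin at about (576, 93.5). The housing is at slide x ≈ −58, the lever at about 1.72 rad, and the stripe at about 0.16 rad. My plan:
1. Grip the cap with the fingers closing along the slide and drag the housing home.
2. Swing the knob across.
3. Turn the cap.

```bash
cat >> h.py <<'E'
def plan(xyz,yaw):
    "remaining shift in current tool axes (m) and turn about tool z (deg)"
    from cell import manip
    from scipy.spatial.transform import Rotation as R
    s=manip.get_state();r=R.from_euler("xyz",s["orientation"],degrees=True)
    d=r.inv().apply(np.array(xyz)-s["position"])
    dy=-((yaw-s["orientation"][2]+180)%360-180)
    r2=R.from_euler("xyz",[180,0,yaw],degrees=True)
    print("pos",s["position"].round(1),"rpy",s["orientation"].round(1),"F",s["contact_force"].round(1),"T",s["torque"].round(2),"w",round(s["grip_width"],1),"t",round(s["clock"],1),"q7",s["q"][6].round(1))
    print("shift now",(d/1000).round(4),"turn",round(dy,1),"shift after turn",(r2.inv().apply(np.array(xyz)-s["position"])/1000).round(4))
def S(x,y): # slide -> world
    a=np.radians(-4.6);return np.array([576+x*np.cos(a)-y*np.sin(a),93.5+x*np.sin(a)+y*np.cos(a)])
E
python3 -m inch '[[[-0.031,-0.029,0],0,0],[[-0.031,-0.029,0],0,0],[[-0.031,-0.029,0],0,0],[[-0.031,-0.029,0],0,0],[[-0.031,-0.029,0],0,0]]' 30
python3 -m inch '[[[-0.031,-0.029,0],0,0],[[-0.031,-0.029,0],0,0],[[-0.031,-0.029,0],0,0],[[-0.031,-0.029,0],0,0],[[-0.031,-0.029,0],0,0]]'
python3 -m inch '[[[-0.031,-0.029,0],0,0],[[-0.031,-0.029,0],0,0],[[-0.031,-0.029,0],0,0],[[-0.031,-0.029,0],0,0],[[-0.031,-0.029,0],0,0]]'
python3 -m inch '[[[0,0,0],8.5,0],[[0,0,0],8.5,0],[[0,0,0],8.5,0],[[0,0,0],8.5,0],[[0,0,0],8.5,0]]'
python3 -m inch '[[[0,0,0],8.5,0],[[0,0,0],8.5,0],[[0,0,0],8.5,0],[[0,0,0],8.5,0],[[0,0,0],2,0]]'
python3 -c "
from h import *
plan([517.8,97.5,54],85.4)"
```

```text
clock: 0.6
position: [294.5, 465.7, 231.1]
orientation: [-180.0, -0.0, 164.1]
contact_force: [0.9, 0.2, 0.6]
grip_width: 85.6
clock: 1.1
position: [403.9, 283.9, 231.3]
orientation: [-180.0, -0.0, 164.1]
contact_force: [0.7, 0.6, -0.1]
grip_width: 85.4
clock: 1.6
position: [513.3, 102.1, 231.3]
orientation: [180.0, -0.0, 164.1]
contact_force: [0.9, 0.6, -1.1]
grip_width: 85.3
clock: 2.1
position: [512.7, 103.6, 231.1]
orientation: [-180.0, -0.0, 121.3]
contact_force: [-0.5, 0.5, 0.0]
grip_width: 85.3
clock: 2.6
position: [512.6, 103.7, 231.1]
orientation: [-180.0, 0.0, 85.3]
contact_force: [-0.5, 0.4, -0.1]
grip_width: 85.4
pos [512.6 103.7 231.1] rpy [-180.     0.    85.3] F [-0.5  0.4 -0.1] T [ 0.05 -0.02  0.  ] w 85.4 t 2.6 q7 -14.9
shift now [-0.0057  0.0057  0.1771] turn -0.1 shift after turn [-0.0058  0.0057  0.1771]
```

```bash
python3 -m inch '[[[-0.006,0.006,0.04],0,0],[[0,0,0.04],0,0],[[0,0,0.04],0,0],[[0,0,0.03],0,0],[[0,0,0.015],0,0]]' 30
python3 -m inch '[[[0,0,0.012],0,0],[[0,0,0],0,0.3],[[0,0,0],0,0.5],[[0,0,0],0,0.5],[[0,0,0],0,0.5]]' 35
python3 -m inch '[[[0,0,0],0,0.5],[[0,0,0],0,0.5],[[0,0,0],0,0.5]]' 35
python3 -c "
from h import *
plan([*S(20,0),54],85.4)
cv2.imwrite('pics/s1.png',cv2.resize(vision.capture('scene')[150:270,220:380,::-1],None,fx=4,fy=4))"
```

```text
clock: 3.1
position: [517.0, 96.8, 63.9]
orientation: [-179.8, 0.1, 85.6]
contact_force: [-0.5, -0.2, 0.8]
grip_width: 85.6
clock: 3.6
position: [519.6, 97.5, 55.5]
orientation: [179.9, -0.1, 85.6]
contact_force: [4.8, -1.5, 4.5]
grip_width: 59.1
clock: 3.9
position: [519.7, 97.5, 55.4]
orientation: [179.9, -0.1, 85.6]
contact_force: [4.6, -2.3, 7.1]
grip_width: 58.9
pos [519.7  97.5  55.4] rpy [ 1.799e+02 -1.000e-01  8.560e+01] F [ 4.6 -2.3  7.1] T [-0.31 -0.85  0.04] w 58.9 t 3.9 q7 -2.1
shift now [0.0003 0.0764 0.0016] turn 0.2 shift after turn [0.0006 0.0764 0.0014]
```

View pics/s1.png

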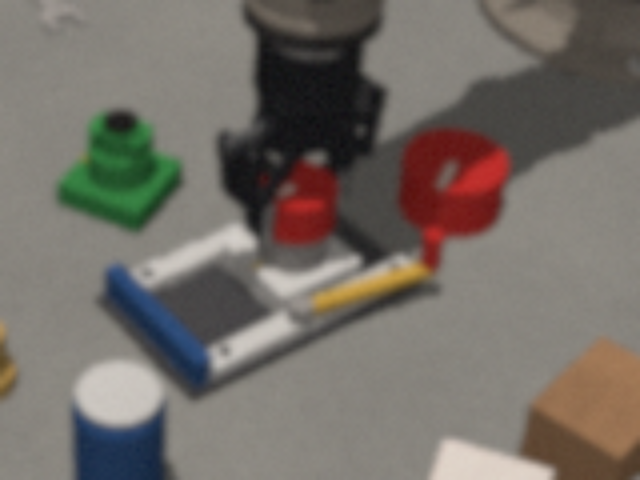

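The fingers straddle and hold the cap at (305,200) in the crop. Dragging it home.

```bash
python3 -m inch '[[[0,0.01,-0.001],0,0.5],[[0,0.015,0],0,0.5],[[0,0.015,0],0,0.5],[[0,0.015,0],0,0.5],[[0,0.01,0],0,0.5]]'
python3 -m inch '[[[0,0.005,0],0,0.5],[[0,0.002,0],0,0.5],[[0,0,0],0,0.5]]'
python3 -c "
from h import *
plan([*S(20,0),54],85.4)"
```

```text
clock: 4.45
position: [583.1, 92.5, 55.2]
orientation: [-179.9, 0.0, 85.7]
contact_force: [-8.1, -0.1, 5.7]
grip_width: 58.8
clock: 4.75
position: [589.7, 91.9, 55.2]
orientation: [-179.9, 0.0, 85.6]
contact_force: [-3.4, -0.3, 2.1]
grip_width: 58.8
pos [589.7  91.9  55.2] rpy [-179.9    0.    85.6] F [-3.4 -0.3  2.1] T [ 0.11  1.29 -0.06] w 58.8 t 4.8 q7 0.3
shift now [0.0005 0.0063 0.0012] turn 0.2 shift after turn [0.0005 0.0062 0.0012]
```

```bash
python3 -m inch '[[[0,0.002,0],0,0.5],[[0,0.002,0],0,0.5]]'
python3 -m inch '[[[0,0.001,0],0,0.5],[[0,0.001,0],0,0.5]]'
python3 -m inch '[[[0,0.001,0],0,0.5],[[0,0,0],0,0.5]]'
python3 -m inch '[[[0,0.001,0],0,0.5],[[0,0,0],0,0.5]]'

```

```text
clock: 4.95
position: [593.1, 91.7, 55.2]
orientation: [-179.9, -0.0, 85.7]
contact_force: [-7.3, 1.0, 3.9]
grip_width: 58.9
clock: 5.15
position: [595.1, 91.6, 55.2]
orientation: [-179.9, -0.0, 85.7]
contact_force: [-7.3, 0.3, 4.8]
grip_width: 58.8
clock: 5.35
position: [596.3, 91.4, 55.2]
orientation: [-179.9, -0.0, 85.7]
contact_force: [-5.8, 0.3, 2.8]
grip_width: 59.1
clock: 5.55
position: [597.3, 91.4, 55.2]
orientation: [-179.9, -0.0, 85.7]
contact_force: [-5.8, 0.5, 4.1]
grip_width: 58.9
```

Not at the stop yet (force steady at friction level); creeping on.

```bash
for i in 1; do python3 -m inch '[[[0,0.001,0],0,0.5],[[0,0,0],0,0.5]]'; done
python3 -m inch '[[[0,0.001,0],0,0.5],[[0,0,0],0,0.5]]'
python3 -m inch '[[[0,0.001,0],0,0.5],[[0,0,0],0,0.5]]'
python3 -c "
from h import *
cv2.imwrite('pics/top1.png',vision.capture('top')[:,:,::-1])
cv2.imwrite('pics/s2.png',cv2.resize(vision.capture('scene')[170:250,220:340,::-1],None,fx=5,fy=5))"
```

```text
clock: 5.75
position: [598.3, 91.3, 55.2]
orientation: [-179.9, -0.0, 85.7]
contact_force: [-6.5, 1.2, 4.0]
grip_width: 59.2
clock: 5.95
position: [598.5, 91.3, 55.1]
orientation: [-179.8, -0.0, 85.7]
contact_force: [-11.5, -0.2, 8.4]
grip_width: 59.0
clock: 6.15
position: [599.0, 91.2, 55.1]
orientation: [-179.7, -0.0, 85.7]
contact_force: [-16.0, 0.1, 11.8]
grip_width: 59.2
```

View pics/s2.png

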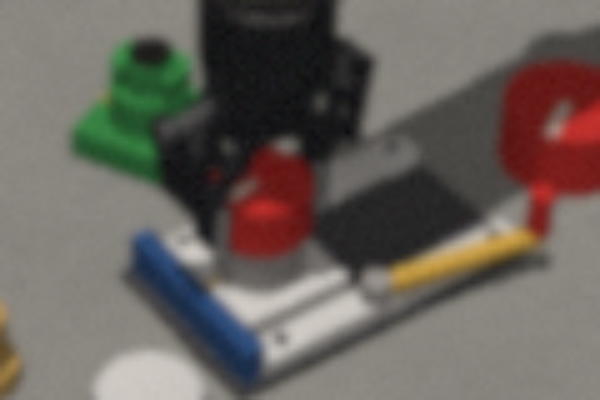

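The stop was met at TCP x ≈ 598.4, and the picture shows the foot against the blue stop at (200,290). Relieve, release, and rise.

```bash
python3 -m inch '[[[0,-0.0015,0],0,0.5],[[0,0,0],0,0],[[0,0,0],0,0],[[0,0,0],0,0],[[0,0,0],0,0]]'
python3 -m inch '[[[0,0,-0.04],0,0],[[0,0,-0.04],0,0],[[0,0,-0.02],8.5,0],[[0,0,0],8.5,0],[[0,0,0],8.5,0]]'
python3 -m inch '[[[0,0,0],8.5,0],[[0,0,0],8.5,0],[[0,0,0],3,0],[[0,0,0],0,0]]'
python3 - <<'E'
from h import *
cv2.imwrite('pics/top2.png',vision.capture('top')[:,:,::-1]);cv2.imwrite('pics/scene2.png',vision.capture('scene')[:,:,::-1])
im=cv2.imread('pics/top2.png');sc=cv2.imread('pics/scene2.png')
for n,i in(("top",im),("scene",sc)):print(n,blobs(i,(0,150,90),(6,255,255))[0])
b=blobs(im,(0,150,90),(6,255,255))[0]
k=min(b,key=lambda t:np.hypot(t[1][0]-205.3,t[1][1]-222.7));K=onz("top",k[1],62);print("knob",K)
plan([K[0],K[1],45],40.4)
E
```

```text
clock: 6.75
position: [599.9, 91.1, 55.4]
orientation: [180.0, 0.0, 85.6]
contact_force: [0.7, 0.9, -0.2]
grip_width: 85.0
clock: 7.25
position: [600.2, 91.2, 156.3]
orientation: [179.9, -0.1, 59.8]
contact_force: [-0.7, -0.1, 0.1]
grip_width: 85.3
clock: 7.65
position: [599.7, 91.2, 155.2]
orientation: [180.0, 0.0, 40.1]
contact_force: [-0.5, -0.2, 0.1]
grip_width: 85.3
top [([218, 240, 23, 26, 435], [229.26, 253.44])]
scene [([321, 183, 26, 34, 549], [332.78, 195.96]), ([263, 201, 19, 20, 302], [272.31, 210.49])]
knob [354.01366584 102.89683541  62.        ]
pos [599.7  91.2 155.3] rpy [180.    0.   40.3] F [-0.3 -0.1 -0.7] T [ 0.04 -0.04 -0.04] w 85.7 t 7.8 q7 -42.4
shift now [-0.1799 -0.1677  0.1103] turn -0.1 shift after turn [-0.1795 -0.1682  0.1103]
```

```bash
python3 - <<'E'
from h import *
print(onz("scene",(293.98,200.44),79),onz("scene",(272.31,210.49),79))
plan([449,172,42],40.4)
E
python3 -m inch '[[[0,0,0],0,0]]'
```

```text
[518.8181933  98.0155012  79.       ] [598.29968467  93.07652192  79.        ]
pos [599.7  91.2 155.3] rpy [180.    0.   40.3] F [-0.3 -0.1 -0.7] T [ 0.04 -0.04 -0.04] w 85.7 t 7.8 q7 -42.4
shift now [-0.0627 -0.1591  0.1133] turn -0.1 shift after turn [-0.0624 -0.1592  0.1133]
clock: 7.85
position: [599.7, 91.1, 155.4]
orientation: [-180.0, -0.0, 40.2]
contact_force: [0.2, 0.1, 1.1]
grip_width: 85.1
```

Housing displacement is 79.6 mm (−58 → about +20), so it is home. Now to the knob.

```bash
python3 -m inch '[[[-0.016,-0.04,0],0,0],[[-0.016,-0.04,0],0,0],[[-0.016,-0.04,0],0,0],[[-0.015,-0.039,0],0,0],[[0,0,0.04],0,0]]'
python3 -m inch '[[[0,0,0.04],0,0],[[0,0,0.02],0,0],[[0,0,0.013],0,0],[[0,0,0],0,0.6],[[0,0,0],0,0.9]]' 25
python3 -m inch '[[[0,0,0],0,0.9],[[0,0,0],0,0.9],[[0,0,0],0,0.9]]'
python3 - <<'E'
from h import *
cv2.imwrite('pics/s3.png',cv2.resize(vision.capture('scene')[150:270,220:380,::-1],None,fx=4,fy=4))
E
```

```text
clock: 8.35
position: [446.2, 180.1, 118.7]
orientation: [-179.7, -0.5, 40.8]
contact_force: [0.7, 3.2, -0.4]
grip_width: 84.9
clock: 8.85
position: [449.6, 171.8, 43.0]
orientation: [180.0, -0.0, 40.1]
contact_force: [1.0, -0.0, -0.2]
grip_width: 58.7
clock: 9.15
position: [449.2, 172.4, 42.9]
orientation: [-180.0, -0.1, 40.1]
contact_force: [-1.5, 1.4, 7.6]
grip_width: 15.0
```

View pics/s3.png

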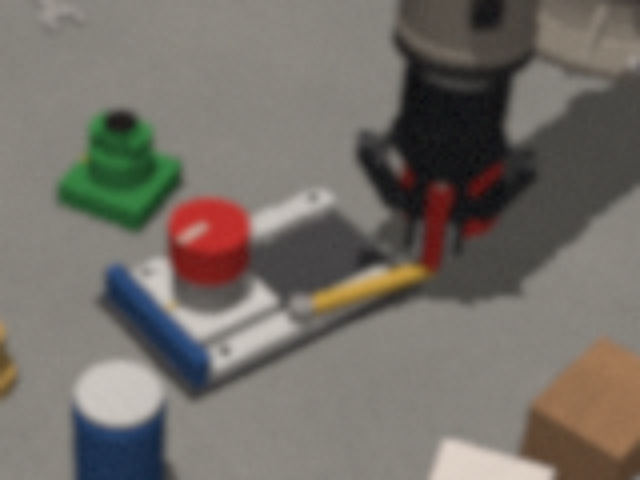

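Knob gripped (width 15). Working out the arc in tool axes.

```bash
python3 - <<'E'
from h import *
from scipy.spatial.transform import Rotation as R
H=np.array([555.8,146.9]);r=R.from_euler("xyz",[180,0,40.1],degrees=True).inv()
a=np.radians(np.linspace(166.5,265.4,13));p=H+109.8*np.c_[np.cos(a),np.sin(a)]
print((r.apply(np.c_[np.diff(p,axis=0),np.zeros(12)])/1000).round(4)[:,:2].tolist(),p[[4,8,12]])
E
```

```text
[[-0.012, 0.0103], [-0.0104, 0.0119], [-0.0086, 0.0132], [-0.0066, 0.0143], [-0.0045, 0.0151], [-0.0023, 0.0156], [-0.0, 0.0158], [0.0023, 0.0156], [0.0045, 0.0151], [0.0066, 0.0143], [0.0086, 0.0132], [0.0104, 0.0119]] [[452.27665853 110.3082281 ]
 [488.85668305  59.86763639]
 [546.99415811  37.45367915]]
```

```bash
python3 -m inch '[[[-0.012,0.0103,0],0,0.9],[[-0.0104,0.0119,0],0,0.9],[[-0.0086,0.0132,0],0,0.9],[[-0.0066,0.0143,0],0,0.9]]'
python3 -m inch '[[[-0.0045,0.0151,0],0,0.9],[[-0.0023,0.0156,0],0,0.9],[[0,0.0158,0],0,0.9],[[0.0023,0.0156,0],0,0.9]]'
python3 -m inch '[[[0.0045,0.0151,0],0,0.9],[[0.0066,0.0143,0],0,0.9],[[0.0086,0.0132,0],0,0.9],[[0.0104,0.0119,0],0,0.9],[[0,0,0],0,0.9]]'
python3 - <<'E'
from h import *
from cell import manip
p=manip.get_state()["position"][:2]-[555.8,146.9];print("lever",np.arctan2(p[1],p[0]),np.hypot(*p), -1.651)
cv2.imwrite('pics/s4.png',cv2.resize(vision.capture('scene')[160:260,220:360,::-1],None,fx=4,fy=4))
E
```

```text
clock: 9.6
position: [450.5, 109.5, 42.4]
orientation: [-179.9, 0.1, 40.2]
contact_force: [-6.2, 1.0, 4.7]
grip_width: 14.6
clock: 10.0
position: [488.7, 59.2, 42.4]
orientation: [-179.9, 0.0, 40.2]
contact_force: [0.4, 4.2, 0.8]
grip_width: 14.9
clock: 10.5
position: [547.9, 37.1, 42.4]
orientation: [-180.0, 0.0, 40.1]
contact_force: [-1.6, 1.4, 8.6]
grip_width: 14.9
lever -1.6429594435944006 110.0809252671292 -1.651
```

View pics/s4.png

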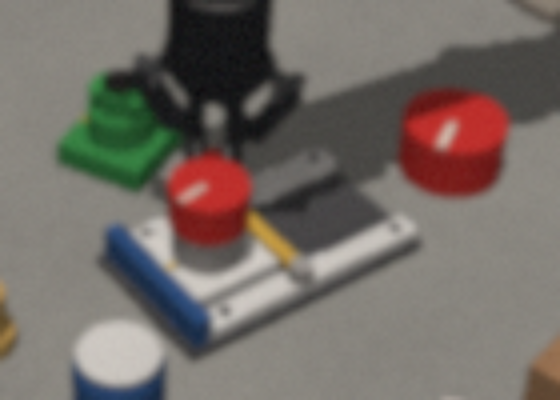

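The lever lies across the channel behind the foot (crop (270,240)). Nudge to its limit, then release and move up.

```bash
python3 -m inch '[[[0.0014,0.0014,0],0,0.9],[[0.0014,0.0014,0],0,0.9]]'
python3 -m inch '[[[0.0007,0.0007,0],0,0.9],[[0,0,0],0,0.9]]'
python3 - <<'E'
from h import *
from cell import manip
p=manip.get_state()["position"][:2]-[555.8,146.9];print("lever",np.arctan2(p[1],p[0])+1.651,np.hypot(*p))
E
```

```text
clock: 10.75
position: [548.4, 37.0, 42.1]
orientation: [-179.7, 0.2, 40.2]
contact_force: [-27.3, 2.2, 25.9]
grip_width: 15.0
clock: 10.95
position: [548.4, 37.1, 42.0]
orientation: [-179.7, 0.3, 40.2]
contact_force: [-25.8, 2.4, 25.0]
grip_width: 14.3
lever 0.012574772289787983 110.10014609912473
```

```bash
python3 -m inch '[[[-0.002,-0.002,0],0,0.9],[[0,0,0],0,0.5],[[0,0,0],0,0.4],[[0,0,0],0,0.4]]'
python3 -m inch '[[[0,0,-0.03],0,0.3],[[0,0,-0.04],0,0],[[0,0,-0.04],-8,0],[[0,0,0],-8,0],[[0,0,0],-4,0]]'
python3 - <<'E'
from h import *
sc=vision.capture('scene')[:,:,::-1].copy();cv2.imwrite('pics/scene5.png',sc)
tp=vision.capture('top')[:,:,::-1].copy();cv2.imwrite('pics/top5.png',tp)
b=[t for t in blobs(sc,(0,150,90),(6,255,255))[0]];print(b)
c=sc[195:225,255:290];h=cv2.cvtColor(c,cv2.COLOR_BGR2HSV)
# stripe: low saturation inside cap hull
L=cv2.inRange(cv2.cvtColor(sc,cv2.COLOR_BGR2HSV),(0,150,90),(6,255,255))|cv2.inRange(cv2.cvtColor(sc,cv2.COLOR_BGR2HSV),(172,150,90),(180,255,255))
L[:195]=0;L[228:]=0;L[:,:255]=0;L[:,292:]=0
pts=cv2.findNonZero(L);hu=cv2.convexHull(pts);M=np.zeros_like(L);cv2.fillConvexPoly(M,hu,255);M=cv2.erode(M,np.ones((2,2)))
S_=cv2.inRange(cv2.cvtColor(sc,cv2.COLOR_BGR2HSV),(0,0,100),(180,140,255))&M
q=cv2.findNonZero(S_).reshape(-1,2);w=np.array([onz("scene",u,96)[:2] for u in q.astype(float)])
print(len(q),"stripe mean",w.mean(0),np.ptp(w,axis=0));d=np.linalg.svd(w-w.mean(0))[2][0];print("line ang",np.degrees(np.arctan2(d[1],d[0])))
v=w.mean(0)-[598.4,91.3];print("from cap axis",v,np.degrees(np.arctan2(v[1],v[0])))
plan([598.6,91.3,54],60)
E
```

```text
clock: 11.35
position: [549.6, 37.0, 42.4]
orientation: [180.0, -0.0, 40.1]
contact_force: [0.5, 0.5, -0.3]
grip_width: 51.1
clock: 11.85
position: [550.1, 37.3, 153.7]
orientation: [179.9, -0.1, 60.5]
contact_force: [0.6, 0.3, -1.0]
grip_width: 85.6
[([320, 182, 27, 27, 535], [332.78, 194.57]), ([262, 197, 20, 24, 341], [272.28, 209.35])]
26 stripe mean [614.55905787  90.6795084 ] [27.16539486 11.69493013]
line ang 7.886484315606429
from cap axis [16.15905787 -0.6204916 ] -2.199020019422942
pos [549.4  37.  152.7] rpy [180.   -0.   60.2] F [-0.7 -0.3  1.2] T [-0.05 -0.01 -0.05] w 85.2 t 11.9 q7 -22.8
shift now [0.0715 0.0156 0.0988] turn 0.2 shift after turn [0.0716 0.0154 0.0987]
```

```bash
python3 -m inch '[[[0.036,0.008,0],0,0],[[0.036,0.0075,0],0,0],[[0,0,0.04],0,0],[[0,0,0.035],0,0],[[0,0,0.015],0,0]]'
python3 -m inch '[[[0,0,0.008],0,0],[[0,0,0],0,0.3],[[0,0,0],0,0.5],[[0,0,0],0,0.5],[[0,0,0],0,0.5]]' 60
python3 -m inch '[[[0,0,0],0,0.5],[[0,0,0],0,0.5],[[0,0,0],0,0.5]]'
python3 -c "
from h import *
plan([598.6,91.3,54],131)"
```

```text
clock: 12.45
position: [596.9, 91.4, 59.1]
orientation: [-179.9, 0.2, 60.0]
contact_force: [-0.5, 0.2, 0.2]
grip_width: 85.5
clock: 12.95
position: [599.2, 91.6, 55.8]
orientation: [179.9, -0.1, 60.1]
contact_force: [-2.2, -2.0, 8.3]
grip_width: 58.8
clock: 13.25
position: [599.2, 91.6, 55.8]
orientation: [179.9, -0.1, 60.1]
contact_force: [-2.2, -1.0, 8.5]
grip_width: 58.6
pos [599.2  91.6  55.8] rpy [ 1.799e+02 -1.000e-01  6.010e+01] F [-2.2 -1.   8.5] T [-0.38  0.49 -0.03] w 58.6 t 13.2 q7 -21.2
shift now [-0.0006 -0.0004  0.0018] turn -70.9 shift after turn [ 0.0002 -0.0007  0.0018]
```

Held at 58.6 mm. Turn 40° first, then check for slip.

```bash
python3 -m inch '[[[0,0,0],-4,0.5],[[0,0,0],-4,0.5],[[0,0,0],-4,0.5],[[0,0,0],-4,0.5],[[0,0,0],-4,0.5]]'
python3 -c "
from h import *
plan([598.6,91.3,54],131)"
python3 -m inch '[[[0,0,0],-4,0.5],[[0,0,0],-4,0.5],[[0,0,0],-4,0.5],[[0,0,0],-4,0.5],[[0,0,0],-4,0.5]]'
python3 -c "
from h import *
plan([598.6,91.3,54],131)
a=cv2.resize(vision.capture('scene')[180:240,230:310,::-1],None,fx=7,fy=7,interpolation=2);cv2.imwrite('pics/s6.png',a)"
```

```text
clock: 13.75
position: [599.4, 92.0, 55.8]
orientation: [179.9, -0.1, 80.3]
contact_force: [-0.7, -0.0, 5.7]
grip_width: 58.2
pos [599.4  92.   55.8] rpy [ 1.799e+02 -1.000e-01  8.030e+01] F [-0.7 -0.   5.7] T [ 0.12  0.24 -0.28] w 58.2 t 13.8 q7 -5.1
shift now [-0.0008 -0.0006  0.0018] turn -50.7 shift after turn [-0.     -0.001   0.0018]
clock: 14.25
position: [599.3, 92.1, 55.9]
orientation: [179.9, -0.0, 100.3]
contact_force: [-1.2, 1.6, 8.3]
grip_width: 58.9
pos [599.3  92.1  55.9] rpy [179.9  -0.  100.3] F [-1.2  1.6  8.3] T [ 0.15  0.47 -0.29] w 58.9 t 14.2 q7 11.0
shift now [-0.0006 -0.0008  0.0019] turn -30.7 shift after turn [-0.0001 -0.001   0.0019]
```

View pics/s6.png

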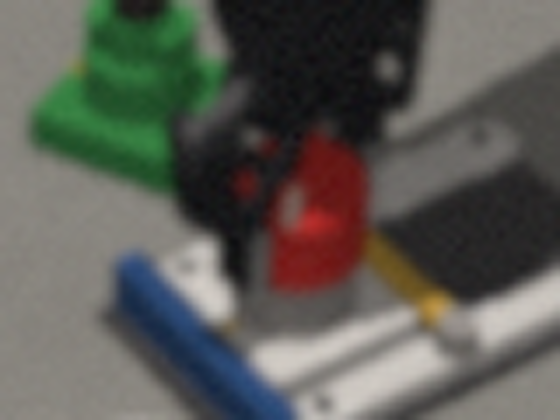

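The stripe has moved with the gripper: visible at crop (290,205), now pointing at the camera. Torque is steady at 0.29 N m. Continuing in small steps.

```bash
python3 -c "
from h import *
p=onz('scene',(271,208.9),96)[:2]-[598.8,91.6];print(p,np.degrees(np.arctan2(p[1],p[0]))+4.6)"
python3 -m inch '[[[0,0,0],-4,0.5],[[0,0,0],-4,0.5],[[0,0,0],-3,0.5],[[0,0,0],-3,0.5]]'
python3 -c "
from h import *
plan([598.6,91.3,54],131)"
python3 -m inch '[[[0,0,0],-4,0.5],[[0,0,0],-4,0.5],[[0,0,0],0,0.5]]'
python3 -c "
from h import *
plan([598.6,91.3,54],131)"
python3 -m inch '[[[0,0,0],-4,0.5],[[0,0,0],-4,0.5],[[0,0,0],0,0.5]]'
python3 -c "
from h import *
plan([598.6,91.3,54],131)
cv2.imwrite('pics/scene7.png',vision.capture('scene')[:,:,::-1])
a=cv2.resize(cv2.imread('pics/scene7.png')[180:240,230:310],None,fx=7,fy=7,interpolation=2);cv2.imwrite('pics/s7.png',a)"
```

```text
[11.00998813  8.58153244] 42.53397655013801
clock: 14.7
position: [599.2, 92.1, 56.1]
orientation: [179.9, -0.0, 114.2]
contact_force: [-5.0, 1.8, 15.6]
grip_width: 58.6
pos [599.2  92.1  56.1] rpy [179.9  -0.  114.2] F [-5.   1.8 15.6] T [ 0.17  1.06 -0.21] w 58.6 t 14.7 q7 22.3
shift now [-0.0004 -0.0009  0.0021] turn -16.8 shift after turn [-0.0002 -0.0009  0.0021]
clock: 15.0
position: [599.3, 92.1, 56.4]
orientation: [179.9, 0.0, 122.3]
contact_force: [-6.4, 0.7, 17.8]
grip_width: 58.6
pos [599.3  92.1  56.4] rpy [179.9   0.  122.3] F [-6.4  0.7 17.8] T [0.19 1.34 0.09] w 58.6 t 15.0 q7 28.9
shift now [-0.0003 -0.001   0.0024] turn -8.7 shift after turn [-0.0002 -0.0011  0.0024]
clock: 15.3
position: [599.2, 92.1, 56.4]
orientation: [179.9, 0.0, 130.3]
contact_force: [-7.1, 0.2, 18.1]
grip_width: 58.4
pos [599.2  92.1  56.4] rpy [179.9   0.  130.3] F [-7.1  0.2 18.1] T [0.11 1.47 0.16] w 58.4 t 15.3 q7 35.4
shift now [-0.0002 -0.0009  0.0024] turn -0.7 shift after turn [-0.0002 -0.0009  0.0024]
```

View pics/s7.png

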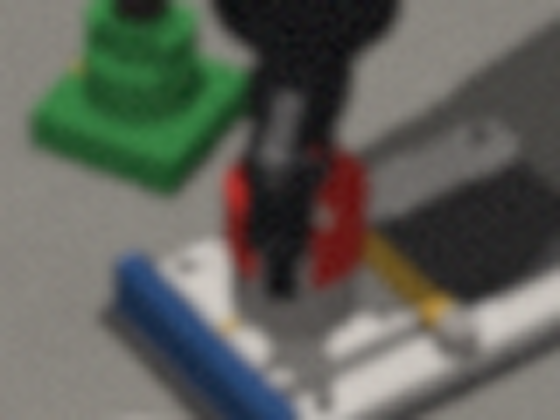

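Turning torque fell to zero and about 18 N of spring force now bears on the gripper, so the cap is free at about 80° from the housing's x. The stripe shows at crop (325,215). Lift straight up 38 mm.

```bash
python3 -c "
from h import *
p=onz('scene',(230+325/7-.4,180+215/7-.4),96)[:2]-[598.8,91.6];print(p,np.degrees(np.arctan2(p[1],p[0]))+4.6)"
python3 -m inch '[[[0,0,-0.004],0,0.5],[[0,0,-0.006],0,0.5],[[0,0,-0.008],0,0.5],[[0,0,-0.01],0,0.5],[[0,0,-0.01],0,0.5]]'
python3 -m inch '[[[0,0,0],0,0.5],[[0,0,0],0,0.5],[[0,0,0],0,0.5]]'
python3 - <<'E'
from h import *
plan([598.6,91.3,92],131)
sc=vision.capture('scene')[:,:,::-1].copy();cv2.imwrite('pics/scene8.png',sc)
cv2.imwrite('pics/s8.png',cv2.resize(sc[165:245,225:335],None,fx=6,fy=6,interpolation=2))
E
```

```text
[ 3.79528029 21.89625653] 84.76661600819051
clock: 15.85
position: [598.6, 91.7, 93.4]
orientation: [180.0, 0.0, 130.1]
contact_force: [-1.1, -0.3, -1.4]
grip_width: 58.5
clock: 16.15
position: [598.2, 91.7, 92.0]
orientation: [-180.0, -0.0, 130.1]
contact_force: [0.2, -0.9, -1.7]
grip_width: 58.8
pos [598.2  91.7  92. ] rpy [-180.    -0.   130.1] F [ 0.2 -0.9 -1.7] T [-0.03 -0.01 -0.05] w 58.8 t 16.1 q7 34.4
shift now [-0.0006  0.0001 -0.    ] turn -0.9 shift after turn [-0.0006  0.     -0.    ]
```

View pics/s8.png

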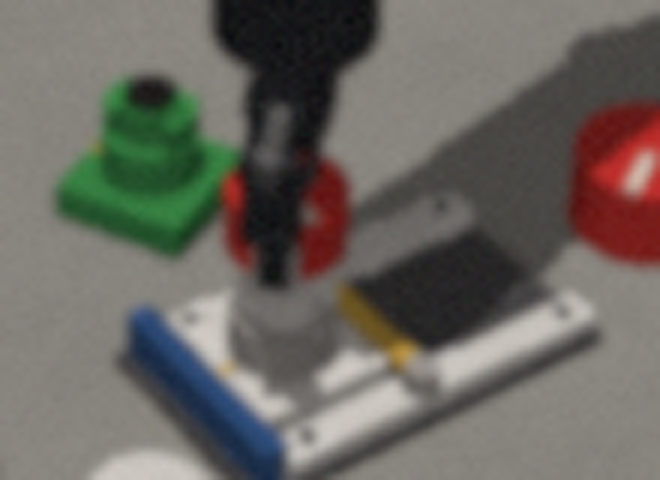

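The cap is up and clear (force is only its weight), held at 58.8 mm. The housing sits at the stop and the lever is across.

```bash
python3 -m inch '[[[0,0,-0.001],0,0.5],[[0,0,0],0,0.5],[[0,0,0],0,0.5],[[0,0,0],0,0.5]]'
python3 -c "
from cell import order
print(order.hand_in())"
```

```text
clock: 16.6
position: [598.3, 91.7, 93.2]
orientation: [-180.0, -0.0, 130.1]
contact_force: [-0.8, 0.4, -0.2]
grip_width: 58.3
the job is handed in; nothing more can be done
None
```

The job is handed in at 16.6 s. The housing is home and locked, and the gripper holds the freed cap above it.

- **Housing:** I gripped the cap and dragged the housing about 79 mm, until the force rose to 16 N against the end stop.
- **Lever:** I swung it by the knob to its hard stop. The measured angle was about 0.01 rad from closed.
- **Cap:** I turned it 70° anticlockwise, bringing the stripe to about 80–85° (1.4–1.5 rad) from the housing's x. The turning torque fell to zero and the gripper took about 18 N of spring force, so it was free. I then lifted it about 37 mm.

**Last checks:**
- The cap is held at 58.3 mm grip width and level within 0.1°. The rim is about 91 mm above the housing's underside, roughly 2 cm above the mouth, and the only force left is about the cap's weight.
- The last picture shows the housing at the stop, the lever across behind the foot, and the larger cap and green housing where they stood. I did not measure the bystanders again; the arm recorded no unexpected contact on its moves.

**Disagreements:**
- The stripe's starting angle differed between measurements. Just before the turn it read 8° in world axes by its line but −2° from the cap's axis; the first top view gave 5°. I took about 5°.
- The stop was met about 2.5 mm further along x than the camera-derived slide origin predicted, so I corrected the later positions for it.

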